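# Load the pack tester and close it up

## Robot

A 7-joint arm with a two-finger parallel gripper is mounted at the origin on the work surface. World frame = base frame: x ahead of the robot, y to its left, z up, the work surface at z = 0. Lengths are in m, angles in rad, forces in N, time in s.
With the tool pointing down it reaches from about 0.35 to 0.9 m from the base axis. Payload 19.9 kg.
Tool frame: the origin (TCP) lies between the finger pads; the fingertips stand 19 mm ahead of it and the grasp point (between the pads) is the TCP; z points along the fingers, y is the line along which they close (so a half turn about z gives the same grasp; the last joint's range is limited). The gripper opens to 94 mm and grips with 3 to 60 N. Pads are 16 mm wide; open, the fingers measure 119 mm over their backs; the gripper's body (75 mm by 177 mm) begins 78 mm behind the grasp point.
Start: joints at [1.206, 0.417, -0.01, 1.614, 0.005, 1.111, -0.053], TCP at [0.198, -0.593, 0.224] pointing down, gripper open.
Joint ranges: [-2.81, 2.81], [-0.39, 2.02], [-1.27, 1.25], [0.06, 2.57], [-1.19, 4.33], [0.19, 2], [-2.82, 2.82]. Speed limits (rad/s): [1.89, 1.89, 2.39, 2.39, 3.01, 3.01, 3.01].

## Interface

Orientations are given as a 3x3 rotation matrix whose columns are the frame's x, y, z axes.
In Python, from rig import robot gives the robot as it stands. Calls block until the motion is done:
- robot.move_ptp(position, orientation): joint-space move of the TCP to a pose.
- robot.move_linear(position, velocity=0.15, frame=None, threshold=None): straight line of the TCP; frame=None keeps the orientation; velocity is the mean speed in m/s. With threshold (N) it stops when the force on the tool has changed by that much, and returns True; else False.
- robot.goto_joints(angles): joint-space move.
- robot.gripper_to(opening): finger opening in m; the grip force is fixed at half the most; returns when the fingers have stopped.
- robot.pause(seconds).
- robot.ik(position, orientation): joint angles nearest the present ones, or None.
- robot.get_state(): the state.
- robot.grab_frame(name): name is "side" or "top" or "wrist"; returns the picture (480x640x3 uint8, red, green, blue); there is no depth.
- robot.camera_info(name): a dict with "fx", "fy", "cx", "cy" (pixels), "rvec" (rotation vector, rad) and "tvec" (3), from world to camera coordinates, as OpenCV has them. Camera axes: x right, y down, z forward; pixel columns grow to the right and rows downward; lengths in m; the calibration is good to about 2 mm. A picture is of the moment at which its call begins: read the wrist's pose just before it. camera_info takes no time and is no camera call; for the wrist camera it gives the pose at the moment of the call.
A pose or a line that the arm cannot do raises robot.PlanningError and nothing moves.
- robot.sign_off(): hands the job in; it is judged then, once.
The state is a dict: "time": time; "qpos": joint angles; "joint_vel": joint speeds; "effort": joint torques, N m; "ee_pos": TCP position; "tool_rot": TCP orientation; "force": force on the tool from outside, world axes, zero at the start; "moment": the same for the moment, N m; "opening": finger opening in m; "grasp_force": force on a finger pad.
Only numpy, scipy, OpenCV 4.12 (cv2) and the standard library are available. Lean on these libraries where they do the work, as an engineer would, in place of code of your own. Each camera call takes 0.05 s, during which the arm holds its last target. There are 200 camera calls.

## Task

Lay every loose white cell block from the right-hand side of the bench flat in the tester's open drawer (four fit in two rows of two), then set the grey lid squarely on the drawer so that it seats all round. After that push the drawer fully home, and last of all swing the red clamp arm fully down over the lid. Leave the other things on the bench where they are.

Things in the scene. Friction and masses are not known exactly. Their poses are not given: they have to be found in the camera images.
- drawer_floor (a point): Centre of the inner floor (top face) of the tester's light grey sliding drawer, moving with it; inside 170 (x) x 215 (y) x 50 mm deep, walls 5 mm; floor 17 mm above the table, rim 67 mm. Axes: x into the tester (closing direction), y along the width, z up. Brass strips at (+-42, +-52) mm suggest four places, blocks with their length along x.
- drawer_front (a point): Middle of the outer face of the drawer's aluminium front panel, moving with the drawer: 100 mm towards -x of point drawer_floor and 22 mm above it. The panel is 290 wide (y), 10 thick and 55 mm high, its top level with the rim. Push here towards +x of the drawer to shut it. Same axes as drawer_floor.
- dock: The tester, fixed to the table, its base under the drawer; origin on the table under the centre of the shut drawer, same axes as drawer_floor. Blue cheeks 88 mm high stand beside the shut drawer (130 to 162 mm off its centre line either side, x from -91 to 107 mm), a grey contact housing 95 mm high behind it (x from 107 to 167 mm). The bay is open at the top.
- drawer (a joint): How far the drawer is open, m: 0 shut (fully home) to 0.10 fully open; it slides with about 2.5 N of friction and stays where it is left. It starts 0.07 to 0.10 open.
- clamp (a joint): Angle of the clamp arm, rad: 0 lying level over the lid (down, its end stop), about 1.57 upright, at most 1.75; it takes about 0.2 N m of friction to turn plus its own weight (0.12 kg) and stays where it is left. It starts at 1.35 to 1.65.
- clamp_hinge (a point): Hinge of the clamp arm, on top of the right-hand blue cheek (seen from the robot), 100 mm above the table, 45 mm towards +x and 146 mm towards -y of the shut drawer's centre. The hinge axis is the drawer's x axis. Fixed to the tester.
- clamp_tip (a point): Free end of the clamp arm: a red bar 20 wide (along the hinge axis), 12 thick, 112 mm long from the hinge to this point, mid-thickness. A black rubber foot, 18 mm across, stands out from its underside to 24 mm below mid-thickness, 14 mm short of the tip. The arm swings from upright over towards the drawer's +y.
- lid_grip (a point): Middle of the orange grip bar on the loose grey lid. Bar: 100 long (lid's x), 16 thick (y), 31 mm high above the plate; this point is 15 mm above the plate's top, 29 mm above the table when the lid lies there. With the lid seated on the drawer rim it is 73 mm straight above point drawer_floor, and the lid's x lies along the drawer's x (either way round).
- block1_mid (a point): Centre of a block of four white round cells bundled 2 x 2 with a blue band and brass ends: 70 long (x) x 42 wide (y) x 42 mm high (z), this point half-way up; about 0.28 kg, rigid. It may be absent (None).
- block2_mid (a point): Centre of another such block, the same as block1. It may be absent (None).
- block3_mid (a point): Centre of another such block, the same as block1. It may be absent (None).
- block4_mid (a point): Centre of another such block, the same as block1. It may be absent (None).
- tape: Bystander, to be left where it is: roll of yellow tape, 76 mm across, 22 high. Origin: on its axis, on its underside.
- glue: Bystander, to be left where it is: bottle of glue, 48 mm across, 130 high. Origin: on its axis, on its underside.
- driver: Bystander, to be left where it is: screwdriver, lying. Origin: centre of its underside.
- cup: Bystander, to be left where it is: blue cup, 72 mm across, 70 high. Origin: on its axis, on its underside.
- spanner: Bystander, to be left where it is: spanner, lying. Origin: centre of its underside.
- lid: The loose grey lid: plate 190 (x) x 233 (y) x 8 mm, about 0.3 kg, with a lip 6 mm deep underneath that fits inside the drawer walls with 4 mm play each way. Origin at the centre of its underside (lower edge of the lip), 29 mm below point lid_grip, same axes.
Things that resemble listed ones, but are neither listed nor needed, are in the scene too. Leave any black look-alike of the part that bears block4_mid alone.

How it is judged:
By the outcome, as a careful person would: the job done as asked, in the order asked, and still so for the second after the job is handed in, with the robot touching nothing.
Of block1, block2, block3, block4 only 2 to 4 are there at a start; the rules pass over those that are not, and their reading is None.
At some moment in a run one of block1, block2, block3, block4 may be knocked a few centimetres aside while the robot is not near it.
Once in a run the grip may slacken for a moment while it holds something.
It also fails if it takes over 210 s, if anything falls off the work surface, if the arm or the gripper's body presses on something with over 40 N, if the wrist force passes 120 N, or if a joint passes its speed limit or range.

## Working session

There is one attempt and no reset: what is moved stays moved. The work goes in short steps, each a Python script; the robot and the scene stay as the last script left them, time stands still between calls to the robot, and variables do not carry over. Pictures are saved under pics/ and viewed, at most 14 in all, crops included, and the job is handed in when it is done.

```bash
ls; mkdir -p pics; python3 - <<'E'
from rig import robot
import cv2,numpy as np
for n in("top","side"):
    im=robot.grab_frame(n); cv2.imwrite(f"pics/{n}0.png",im[:,:,::-1])
    c=robot.camera_info(n); R=cv2.Rodrigues(np.array(c["rvec"]))[0]
    print(n,c["fx"],c["cx"],c["cy"],(-R.T@np.array(c["tvec"])).round(3),R.round(2).tolist())
s=robot.get_state();print(s["time"],s["tool_rot"])
E
```

```text
pics
top 445.4665515030196 318.4196680845494 248.87204081816736 [ 0.338 -0.022  1.266] [[-0.0, -1.0, 0.0], [-0.99, 0.0, -0.15], [0.15, -0.0, -0.99]]
side 565.6126922075227 325.44519895346696 233.66587887185483 [ 0.206 -1.291  0.82 ] [[0.97, -0.24, 0.0], [-0.12, -0.49, -0.87], [0.21, 0.84, -0.5]]
0.1 [[ 9.48353436e-01  3.17215330e-01 -4.41740161e-04]
 [ 3.17215624e-01 -9.48352887e-01  1.02417023e-03]
 [-9.40430579e-05 -1.11140224e-03 -9.99999378e-01]]
```

View pics/top0.png

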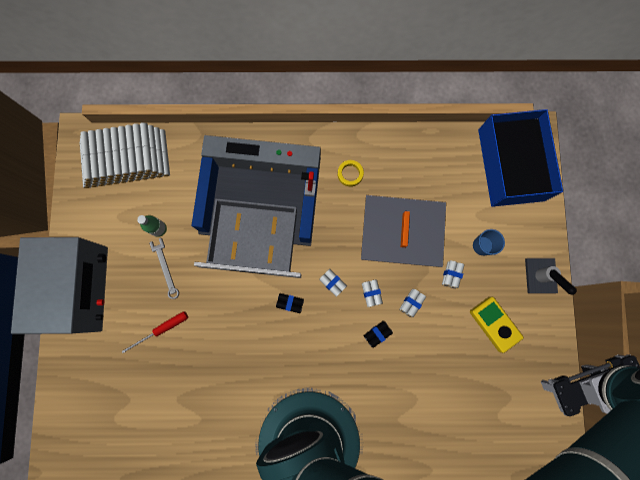

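View pics/side0.png

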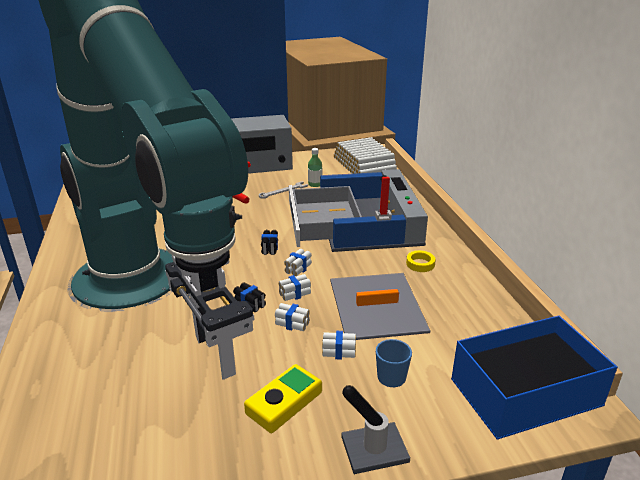

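```bash
cat > h.py <<'E'
from rig import robot
import cv2,numpy as np
def Rz(a):
    c,s=np.cos(a),np.sin(a); return np.array([[c,s,0],[s,-c,0],[0,0,-1.]])
def cast(c,px,z):
    px=np.atleast_2d(np.asarray(px,float)); R=cv2.Rodrigues(np.array(c["rvec"]))[0]; o=-R.T@np.array(c["tvec"])
    d=np.c_[(px[:,0]-c["cx"])/c["fx"],(px[:,1]-c["cy"])/c["fy"],np.ones(len(px))]@R
    return o+d*((z-o[2])/d[:,2])[:,None]
def proj(c,P):
    K=np.array([[c["fx"],0,c["cx"]],[0,c["fy"],c["cy"]],[0,0,1]])
    return cv2.projectPoints(np.atleast_2d(np.asarray(P,float)),np.array(c["rvec"],float),np.array(c["tvec"],float),K,None)[0][:,0]
def snap(n,save=None):
    c=robot.camera_info(n); im=robot.grab_frame(n)
    if save: cv2.imwrite(f"pics/{save}.png",im[:,:,::-1])
    return c,im
E
python3 - <<'E'
from h import *
c=robot.camera_info("top")
for n,p,z in[("b",(334,282),.03),("b",(372,292),.03),("b",(413,303),.03),("b",(453,274),.03),("drawer",(253,238),.017),("lid",(405,230),.03),("fr",(200,265),.067),("fr",(299,275),.067),("blk",(290,303),.03),("blk",(378,334),.03),("glue",(146,220),.13)]: print(n,cast(c,p,z).round(3))
robot.move_ptp([0.50,-0.13,0.40],Rz(0))
c,im=snap("wrist","w0"); R=cv2.Rodrigues(np.array(c["rvec"]))[0];print(-R.T@np.array(c["tvec"]),c["fx"],robot.get_state()["qpos"])
E
```

```text
b [[ 0.432 -0.07   0.03 ]]
b [[ 0.404 -0.175  0.03 ]]
b [[ 0.373 -0.287  0.03 ]]
b [[ 0.453 -0.402  0.03 ]]
drawer [[0.559 0.159 0.017]]
lid [[ 0.578 -0.272  0.03 ]]
fr [[0.477 0.293 0.067]]
fr [[0.449 0.026 0.067]]
blk [[0.375 0.052 0.03 ]]
blk [[ 0.29  -0.189  0.03 ]]
glue [[0.588 0.421 0.13 ]]
[ 0.58244364 -0.13223407  0.55892026] 363.3354503052258 [ 0.54716003  0.12032038 -0.38874914  1.6137981   0.04596052  1.4170827
 -1.4181145 ]
```

View pics/w0.png

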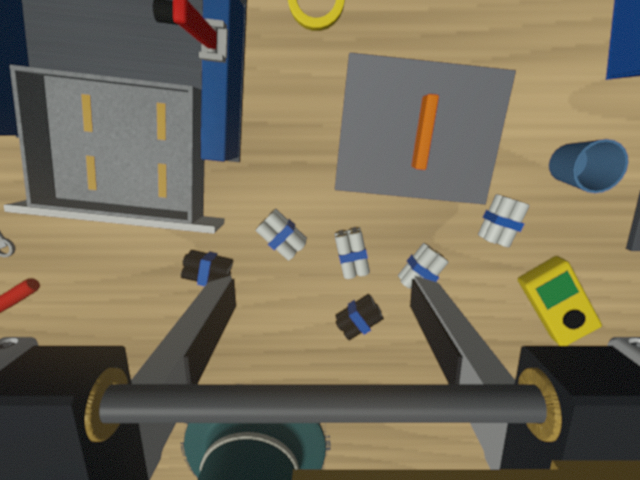

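```bash
cat >> h.py <<'E'
def comps(m,amin):
    n,l,st,ce=cv2.connectedComponentsWithStats(m.astype(np.uint8)); return [(st[i,4],ce[i],l==i) for i in range(1,n) if st[i,4]>=amin]
def rect(P):
    """min-area rectangle of world xy points: centre, (long, short), yaw of the long side"""
    (c,s,_)=r=cv2.minAreaRect((P[:,:2]*1000).astype(np.float32)); b=cv2.boxPoints(r); e=[b[1]-b[0],b[2]-b[1]]
    L=max(e,key=np.linalg.norm); return np.array(c)/1000,sorted(s)[::-1],np.arctan2(L[1],L[0])
def wrap(a): return (a+np.pi/2)%np.pi-np.pi/2
def white_blocks(c,im):
    hsv=cv2.cvtColor(im,cv2.COLOR_RGB2HSV).astype(int); h,s,v=hsv[...,0],hsv[...,1],hsv[...,2]
    w=(s<45)&(v>165); blue=(h>100)&(h<130)&(s>140)&(v>90)
    m=cv2.morphologyEx((w|blue).astype(np.uint8),cv2.MORPH_OPEN,np.ones((2,2)))
    out=[]
    for a,ce,k in comps(m,200):
        fw,fb=(w&k).sum()/a,(blue&k).sum()/a
        if fw>.35 and fb>.04:
            ys,xs=np.where(k); hull=cv2.convexHull(np.c_[xs,ys].astype(np.float32))[:,0]
            ctr,sz,yaw=rect(cast(c,hull,.030)); ctr=rect(cast(c,hull,.021))[0]
            if 45<sz[0]<110 and 28<sz[1]<80: out.append((ctr,wrap(yaw),np.round(sz),ce.round()))
    return out
def strips(c,im):
    hsv=cv2.cvtColor(im,cv2.COLOR_RGB2HSV).astype(int); h,s,v=hsv[...,0],hsv[...,1],hsv[...,2]
    return [(a,ce,cast(c,ce,.0175)[0,:2]) for a,ce,k in comps((h>12)&(h<28)&(s>110)&(v>120),60)]
def lid_bar(c,im,z=.045):
    hsv=cv2.cvtColor(im,cv2.COLOR_RGB2HSV).astype(int); h,s,v=hsv[...,0],hsv[...,1],hsv[...,2]
    k=max(comps((h>4)&(h<15)&(s>190)&(v>190),80),key=lambda t:t[0])[2]   # lit top face only
    ys,xs=np.where(k); r=rect(cast(c,np.c_[xs,ys],z)); return r[0],np.round(r[1]),wrap(r[2])
E
python3 - <<'E'
from h import *
c,im=snap("wrist")
for b in white_blocks(c,im): print(b)
for b in strips(c,im): print(b[0],b[1].round(),b[2].round(4))
print(lid_bar(c,im))
for p in[(20,68),(193,88),(192,222),(28,205)]: print(cast(c,p,.067).round(3))
print(cast(c,(492,205),.012).round(3))
print("top",lid_bar(*snap("top")),[b[:3] for b in white_blocks(*snap("top"))])
E
```

```text
(array([ 0.45141922, -0.40280701]), np.float32(0.47860062), array([57., 56.]), array([502., 221.]))
865 [315.  15.] [ 0.7292 -0.122 ]
280 [ 87. 113.] [0.6084 0.2002]
1004 [425. 131.] [ 0.5831 -0.2782]
268 [161. 120.] [0.5978 0.0971]
234 [ 91. 172.] [0.525  0.2093]
228 [162. 180.] [0.5136 0.106 ]
2982 [560. 305.] [ 0.309  -0.5222]
189 [530. 378.] [ 0.1686 -0.4956]
665 [550. 419.] [ 0.0794 -0.5466]
175 [ 89. 422.] [0.0742 0.2952]Traceback (most recent call last):
  File "<stdin>", line 5, in <module>
  File "h.py", line 40, in lid_bar
    k=max(comps((h>4)&(h<15)&(s>190)&(v>190),80),key=lambda t:t[0])[2]   # lit top face only
      ~~~^^^^^^^^^^^^^^^^^^^^^^^^^^^^^^^^^^^^^^^^^^^^^^^^^^^^^^^^^^
ValueError: max() iterable argument is empty
```

```bash
python3 - <<'E'
from h import *
c,im=snap("wrist"); h=cv2.cvtColor(im,cv2.COLOR_RGB2HSV)
for n,p in dict(bar=(425,130),barl=(421,160),band1=(281,234),band2=(353,257),wh1=(270,220),wh2=(345,240),wh3=(358,240),wood=(300,200),lid=(380,100),band4=(502,221)).items(): print(n,h[p[1]-1:p[1]+2,p[0]].tolist())
E
```

```text
bar [[15, 211, 196], [15, 215, 196], [15, 207, 196]]
barl [[15, 210, 194], [15, 208, 194], [15, 210, 194]]
band1 [[110, 148, 157], [109, 148, 158], [109, 152, 156]]
band2 [[109, 156, 152], [110, 152, 154], [109, 156, 154]]
wh1 [[41, 10, 196], [41, 10, 197], [41, 10, 196]]
wh2 [[41, 12, 165], [41, 12, 166], [38, 12, 167]]
wh3 [[41, 11, 178], [40, 13, 181], [41, 11, 182]]
wood [[20, 95, 179], [20, 90, 178], [20, 93, 175]]
lid [[110, 7, 114], [105, 9, 117], [98, 9, 115]]
band4 [[108, 189, 151], [108, 182, 153], [108, 186, 152]]
```

```bash
sed -i 's/w=(s<45)&(v>165); blue=(h>100)&(h<130)&(s>140)&(v>90)/w=(s<45)\&(v>125); blue=(h>100)\&(h<125)\&(s>110)\&(v>70)/; s/cv2.MORPH_OPEN,np.ones((2,2))/cv2.MORPH_CLOSE,np.ones((3,3))/; s/(h>4)&(h<15)&(s>190)&(v>190)/(h>9)\&(h<18)\&(s>190)\&(v>150)/' h.py
python3 - <<'E'
from h import *
for n in("wrist","top"):
    c,im=snap(n)
    for b in white_blocks(c,im): print(b)
    print(lid_bar(c,im))
E
```

```text
(array([ 0.45107077, -0.40681894]), np.float32(-0.310928), array([70., 66.]), array([503., 221.]))
(array([ 0.42648676, -0.06600334]), np.float32(0.8006519), array([70., 45.]), array([280., 237.]))
(array([ 0.39913776, -0.17866644]), np.float32(0.21247375), array([77., 45.]), array([352., 255.]))
(array([ 0.37080408, -0.29039386]), np.float32(-0.64432925), array([71., 59.]), array([423., 266.]))
(array([ 0.58146283, -0.27167307]), array([96., 16.]), np.float32(-0.09937143))
(array([ 0.45525058, -0.40499066]), np.float32(-0.22482526), array([71., 54.]), array([453., 274.]))
(array([ 0.43288721, -0.06629655]), np.float32(0.7754265), array([68., 45.]), array([332., 283.]))Traceback (most recent call last):
  File "<stdin>", line 5, in <module>
  File "h.py", line 40, in lid_bar
    k=max(comps((h>9)&(h<18)&(s>190)&(v>150),80),key=lambda t:t[0])[2]   # lit top face only
      ~~~^^^^^^^^^^^^^^^^^^^^^^^^^^^^^^^^^^^^^^^^^^^^^^^^^^^^^^^^^^
ValueError: max() iterable argument is empty
```

```bash
cat >> h.py <<'E'
DR=np.array([.5612,.1532]); DY=-.107
def d2w(x,y): c,s=np.cos(DY),np.sin(DY); return DR+[c*x-s*y,s*x+c*y]
def near_yaw(p,a):
    """of yaw a and a+pi the one that needs less joint motion"""
    q=np.array(robot.get_state()["qpos"]); best=None
    for k in(a,a+np.pi):
        j=robot.ik(p,Rz(k))
        if j is not None:
            d=np.abs(np.array(j)-q).max()
            if best is None or d<best[0]: best=(d,k)
    return best[1]
def refine(xy):
    for a in(0,-.8,.8,-np.pi/2,np.pi/2):
        t=[xy[0]-.082*np.cos(a),xy[1]-.082*np.sin(a),.22]
        if robot.ik(t,Rz(a)) is not None: break
    robot.move_ptp(t,Rz(a)); robot.pause(.2)
    b=min(white_blocks(*snap("wrist")),key=lambda b:np.hypot(*(b[0]-xy))); print("refined",b); return b
def st(m=""):
    s=robot.get_state(); print(m,"t%.1f"%s["time"],"z%.4f"%s["ee_pos"][2],"open %.4f"%s["opening"],"gf %.1f"%s["grasp_force"],np.round(s["force"],1)); return s
def pick(xy,yaw,off=0,op=.07):
    p=np.array([xy[0]+off*np.cos(yaw),xy[1]+off*np.sin(yaw)]); k=near_yaw([*p,.15],yaw)
    robot.gripper_to(op); robot.move_ptp([*p,.15],Rz(k))
    if robot.move_linear([*p,.026],.12,threshold=10): st("TOUCH")
    robot.gripper_to(.0); st("gripped"); robot.move_linear([*p,.20],.2); return st("lifted")
def place(slot,off=0,zc=.043):
    k=near_yaw([*d2w(*slot),.2],DY); p=d2w(slot[0]+off,slot[1])
    robot.move_ptp([*p,.2],Rz(k)); s=st("over")
    if s["opening"]<.035: return False
    robot.move_linear([*p,.07],.2); t=robot.move_linear([*p,zc],.05,threshold=8); s=st(f"down {t}")
    if s["opening"]<.035: return False
    robot.gripper_to(.06); robot.move_linear([*p,.2],.2); return True
E
python3 - <<'E'
from h import *
b=refine([.430,-.066])
s=pick(b[0],b[1])
if s["opening"]>.035: print(place((42,52) and (.042,.052)))
c,im=snap("wrist","w1"); st()
E
```

```text
refined (array([ 0.43196991, -0.06912343]), np.float32(0.7856451), array([70., 44.]), array([323., 131.]))
gripped t6.6 z0.0261 open 0.0416 gf 30.0 [-2.1 -0.1  6.2]
lifted t7.6 z0.1990 open 0.0420 gf 30.0 [ 0.6 -1.3 -3.2]
over t9.0 z0.1995 open 0.0417 gf 30.0 [ 0.3  0.4 -3. ]
down True t10.3 z0.0430 open 0.0417 gf 30.0 [ 0.9 -0.   3. ]
True
 t11.8 z0.1986 open 0.0599 gf 0.0 [-0.5 -0.2 -0.7]
```

View pics/w1.png

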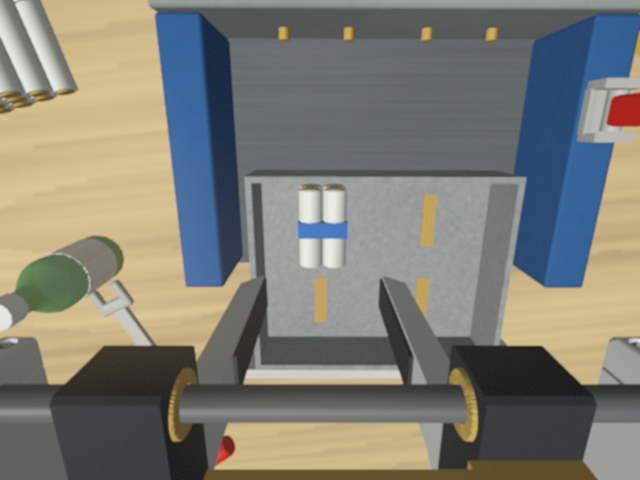

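```bash
python3 - <<'E'
from h import *
for xy,sl in(([.401,-.177],(.042,-.052)),([.372,-.288],(-.042,.052))):
    b=refine(np.array(xy))
    if np.hypot(*(b[0]-xy))>.06: print("moved?"); break
    s=pick(b[0],b[1])
    if s["opening"]<.035 or not place(sl): print("LOST"); break
robot.move_ptp([.45,.05,.35],Rz(0))
c,im=snap("wrist","w2"); print(strips(c,im)[:0]); [print(b) for b in white_blocks(c,im)]; [print(b) for b in white_blocks(*snap("top"))]
E
```

```text
refined (array([ 0.40177692, -0.17761108]), np.float32(0.22214949), array([70., 45.]), array([321., 131.]))
gripped t16.5 z0.0261 open 0.0417 gf 30.0 [-0.9 -0.1  5.5]
lifted t17.5 z0.1991 open 0.0418 gf 30.0 [-0.7  1.4 -2.2]
over t18.8 z0.1995 open 0.0417 gf 30.0 [ 0.3 -0.6 -2.2]
down True t20.1 z0.0429 open 0.0418 gf 30.0 [1.  0.1 4.4]
refined (array([ 0.37428201, -0.28940396]), np.float32(-0.5963119), array([70., 45.]), array([323., 128.]))
gripped t26.5 z0.0262 open 0.0419 gf 30.0 [-0.5  0.8  4.7]
lifted t27.6 z0.1989 open 0.0417 gf 30.0 [ 0.6  0.3 -4. ]
over t29.4 z0.1998 open 0.0417 gf 30.0 [ 0.4 -0.8 -4.4]
down True t30.8 z0.0429 open 0.0422 gf 30.0 [ 0.9 -0.8  4.2]
[]
(array([ 0.45452954, -0.40453702]), np.float32(-0.28781688), array([73., 53.]), array([453., 273.]))
```

View pics/w2.png

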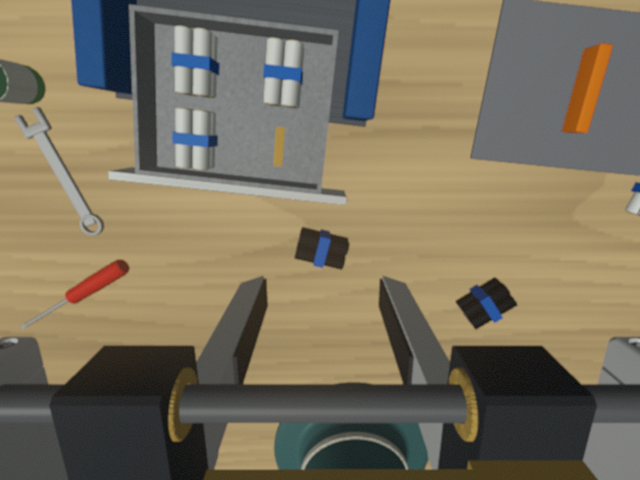

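```bash
python3 - <<'E'
from h import *
b=refine(np.array([.4545,-.4045])); c,im=snap("wrist","w3")
g=lid_bar(c,im,.035); print(g)
a=g[2]; cor=g[0]+[np.cos(a)*-.095+np.sin(a)*.1165, np.sin(a)*-.095-np.cos(a)*.1165]
r=cor-b[0]; u=np.array([np.cos(b[1]),np.sin(b[1])]); print("corner",cor,"along",r@u,"perp",r@[-u[1],u[0]])
E
```

```text
refined (array([ 0.45273114, -0.40576514]), np.float32(-0.30526006), array([70., 45.]), array([322., 133.]))
(array([ 0.54692041, -0.267634  ]), array([27., 13.]), np.float32(-0.08719432))
corner [ 0.44213605 -0.37541845] along -0.01922570043329368 perp 0.025759467069630747
```

View pics/w3.png

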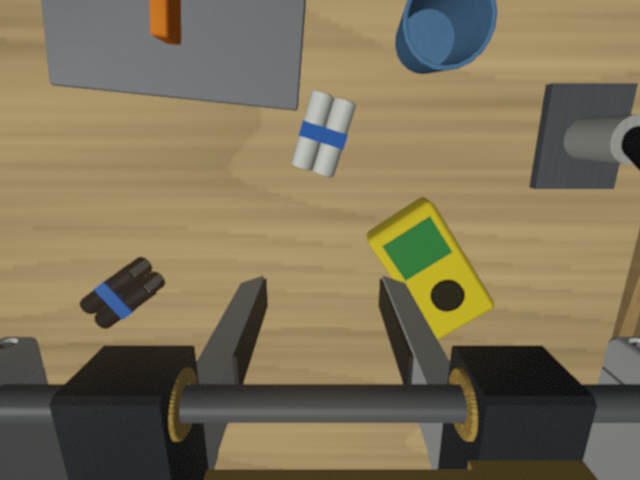

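```bash
python3 - <<'E'
from h import *
s=pick(np.array([.4527,-.4058]),-.305,-.010,.06)
x=np.array(s["tool_rot"])[0,0]; print("toolx",x)
k=near_yaw([*d2w(-.042,-.052),.2],DY); off=-.010*np.sign(x*np.cos(k)); print(k,off)
print(s["opening"]>.035 and place((-.042,-.052),off))
robot.gripper_to(.06); robot.move_ptp([.47,.15,.30],Rz(0)); c,im=snap("wrist","w4"); robot.move_ptp([.50,-.27,.3],Rz(0)); c,im=snap("wrist","w5"); print(lid_bar(c,im),robot.camera_info("wrist")); st()
E
```

```text
gripped t37.6 z0.0264 open 0.0415 gf 30.0 [-0.6  1.2  6.7]
lifted t38.7 z0.1989 open 0.0417 gf 30.0 [-0.9 -0.  -3.3]
toolx 0.9538325705136566
-0.107 -0.01
over t40.5 z0.1999 open 0.0418 gf 30.0 [ 1.2 -0.2 -2.4]
down True t41.9 z0.0429 open 0.0418 gf 30.0 [ 2.1 -0.3  3.1]
True
(array([ 0.58125537, -0.27441248]), array([96., 13.]), np.float32(-0.094671965)) {'fx': 363.3354503052258, 'fy': 363.3354503052258, 'cx': 322.6620209897411, 'cy': 238.79339068363043, 'rvec': array([-2.06998621,  2.06490586,  0.29710314]), 'tvec': array([-0.27132033,  0.42889254,  0.60512541])}
 t45.7 z0.3002 open 0.0598 gf 0.0 [-0.3 -0.1 -0. ]
```

```bash
python3 -c "
import cv2,numpy as np
cv2.imwrite('pics/w45.png',np.hstack([cv2.resize(cv2.imread('pics/w%d.png'%i)[:370],(400,231)) for i in(4,5)]))"
```

```text
(no output)
```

View pics/w45.png

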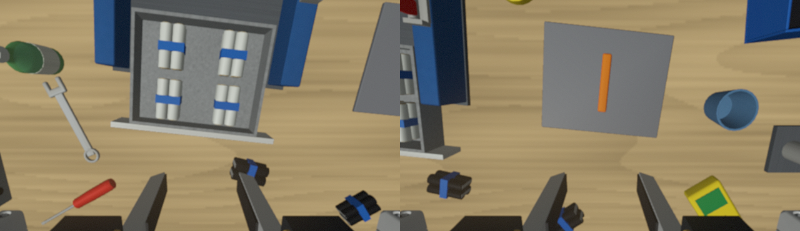

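```bash
cat >> h.py <<'E'
def big(c,m,z,amin=500):
    out=[]
    for a,ce,k in comps(cv2.morphologyEx(m.astype(np.uint8),cv2.MORPH_OPEN,np.ones((2,2))),amin):
        ys,xs=np.where(k); r=rect(cast(c,np.c_[xs,ys],z)); out.append((r[0].round(4),np.round(r[1],1),round(float(wrap(r[2])),4),ce.round(),a))
    return out
E
python3 - <<'E'
from h import *
def hs(im): q=cv2.cvtColor(im,cv2.COLOR_RGB2HSV).astype(int); return q[...,0],q[...,1],q[...,2]
c,im=snap("wrist"); h,s,v=hs(im); print(im[100,300],im[150,520])
for b in big(c,(s<40)&(v<150)&(v>80),.014,5000): print("lid?",b)
robot.move_ptp([.47,.15,.30],Rz(0)); robot.pause(.2); c,im=snap("wrist","w6"); h,s,v=hs(im)
for t in(150,175): 
  for b in big(c,(s<30)&(v>t),.067,300): print("panel?",t,b)
for b in white_blocks(c,im): print(b)
np.save("w6.npy",[c],allow_pickle=True)
cv2.imwrite("pics/w6c.png",cv2.resize(im[:250,180:460,::-1],None,fx=2.4,fy=2.4,interpolation=cv2.INTER_CUBIC))
E
```

```text
[116 118 119] [42 57 72]
lid? (array([0.5823, 0.0843]), array([288.8,  49.8]), -0.2398, array([ 17., 132.]), np.int32(5199))
lid? (array([ 0.5799, -0.2754]), array([230.6, 187.6]), 1.4737, array([327., 127.]), np.int32(31142))
lid? (array([ 0.1357, -0.2711]), array([427.7, 118.5]), 1.5517, array([338., 418.]), np.int32(5106))
panel? 150 (array([0.6285, 0.2057]), array([25.9, 14.6]), -0.1442, array([263.,  51.]), np.int32(432))
panel? 150 (array([0.6264, 0.1854]), array([25.9, 14.7]), -0.11, array([284.,  53.]), np.int32(434))
panel? 150 (array([0.6171, 0.1064]), array([26.1, 17. ]), -0.1308, array([365.,  64.]), np.int32(486))
panel? 150 (array([0.6149, 0.0858]), array([26.1, 16.4]), -0.1144, array([385.,  66.]), np.int32(474))
panel? 150 (array([0.5885, 0.2106]), array([26.6, 14.2]), -0.12, array([260.,  95.]), np.int32(389))
panel? 150 (array([0.5867, 0.1898]), array([25.8, 14.1]), -0.0388, array([281.,  97.]), np.int32(379))
panel? 150 (array([0.5769, 0.1113]), array([26.9, 16.8]), -0.1117, array([359., 107.]), np.int32(451))
panel? 150 (array([0.5748, 0.0906]), array([26.8, 15.9]
[... 1307 characters left out ...]
169, 0.1068]), array([25.7, 12.8]), -0.1194, array([364.,  64.]), np.int32(366))
panel? 175 (array([0.6149, 0.0865]), array([25.9, 13. ]), -0.1291, array([385.,  66.]), np.int32(369))
panel? 175 (array([0.5773, 0.1118]), array([26.4, 12.4]), -0.1198, array([358., 107.]), np.int32(329))
panel? 175 (array([0.5752, 0.0914]), array([26.3, 12.4]), -0.1136, array([378., 109.]), np.int32(325))
panel? 175 (array([0.5347, 0.1155]), array([26. , 12.9]), -0.1186, array([353., 149.]), np.int32(307))
panel? 175 (array([0.5326, 0.0953]), array([26. , 13.1]), -0.1243, array([373., 152.]), np.int32(311))
panel? 175 (array([0.4654, 0.1634]), array([286.5,   8.9]), 1.4574, array([302., 213.]), np.int32(1829))
```

View pics/w6c.png

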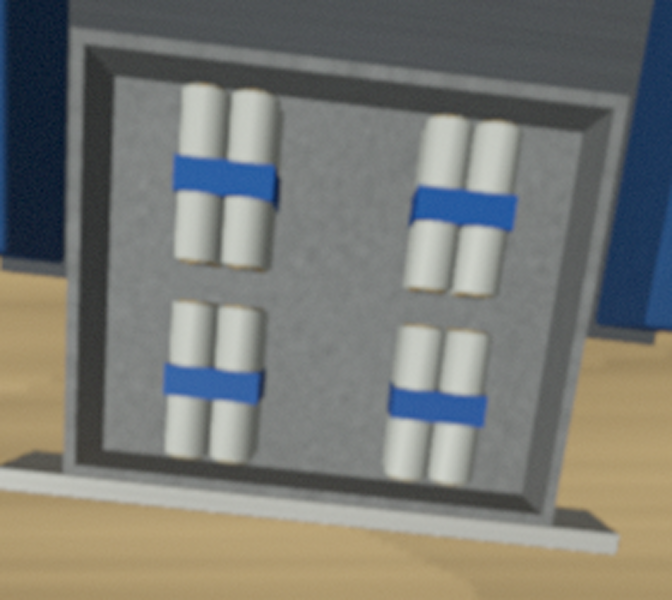

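```bash
sed -i 's/^DR=.*/DR=np.array([.5610,.1528]); DY=-.1075/' h.py; python3 - <<'E'
from h import *
p=np.array([.5805,-.275]); a=-.097
robot.gripper_to(.05); robot.move_ptp([*p,.16],Rz(a))
print(robot.move_linear([*p,.038],.12,threshold=10)); st()
robot.gripper_to(0); s=st("grip")
robot.move_linear([*p,.30],.2); s=st("lift")
if s["opening"]>.012:
    robot.move_linear([*DR,.30],.25,frame=Rz(DY)); robot.pause(.3); st("over"); c,im=snap("wrist","w7"); snap("side","s7")
E
python3 -c "
import cv2,numpy as np
cv2.imwrite('pics/c7.png',np.hstack([cv2.resize(cv2.imread('pics/%s7.png'%i),(400,300)) for i in 'ws']))"
```

```text
False
 t50.8 z0.0388 open 0.0501 gf 0.0 [-0.3  0.2  0.1]
grip t51.4 z0.0381 open 0.0155 gf 30.0 [-0.6  1.4  2.8]
lift t52.9 z0.2989 open 0.0160 gf 30.0 [-1.   0.2 -3.3]
over t55.0 z0.3000 open 0.0158 gf 30.0 [-0.1  0.5 -3.3]
```

View pics/c7.png

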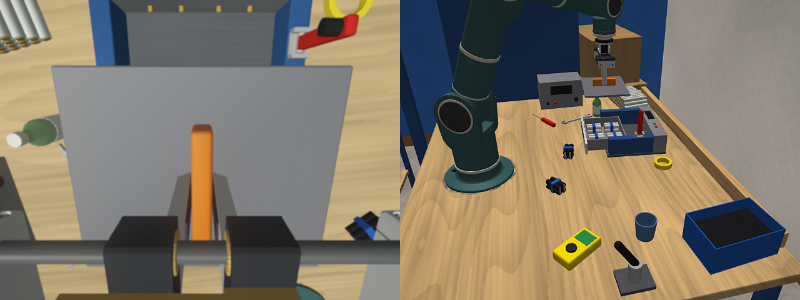

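```bash
python3 - <<'E'
from h import *
c,im=snap("wrist"); s=robot.get_state(); q=cv2.cvtColor(im,cv2.COLOR_RGB2HSV).astype(int)
m=(q[...,1]<40)&(q[...,2]>100)&(q[...,2]<160)
T=np.array(s["tool_rot"]);P=np.array(s["ee_pos"])
for a,ce,k in comps(m,15000):
    ys,xs=np.where(k); print(a,ce)
    top=[(x,ys[xs==x].min()) for x in range(150,500,10)]
    W=(cast(c,top,P[2]-.024)-P)@T; f=np.polyfit(W[:,1],W[:,0],1); print("front edge x at y=0",f[1],"slope",f[0])
    for r in(130,160,190):
        row=xs[ys==r]; print(((cast(c,[(row.min(),r),(row.max(),r)],P[2]-.024)-P)@T).round(4).tolist())
E
```

```text
103383 [321.33952391 222.95813625]
front edge x at y=0 0.09442301561837008 slope 0.0002576025260598209
[[0.0835, -0.1129, 0.024], [0.0835, 0.1157, 0.024]]
[[0.0693, -0.1126, 0.024], [0.0693, 0.1158, 0.024]]
[[0.0544, -0.1248, 0.024], [0.0544, 0.1155, 0.024]]
```

```bash
python3 - <<'E'
from h import *
robot.move_linear([*DR,.125],.2); st("low")
t=robot.move_linear([*DR,.097],.03,threshold=6); st(f"down {t}")
c,im=snap("wrist","w8"); snap("side","s8")
E
python3 -c "
import cv2,numpy as np
w=cv2.imread('pics/w8.png');s=cv2.imread('pics/s8.png')[100:280,270:510]
cv2.imwrite('pics/c8.png',np.hstack([cv2.resize(w,(400,300)),cv2.resize(s,(400,300))]))"
```

```text
low t56.2 z0.1261 open 0.0156 gf 30.0 [ 0.1  0.1 -2.6]
down True t57.0 z0.0989 open 0.0159 gf 30.0 [ 0.4 -0.3  5. ]
```

View pics/c8.png

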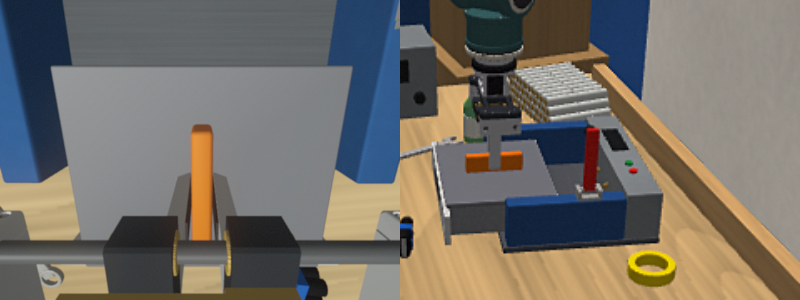

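```bash
python3 - <<'E'
from h import *
robot.gripper_to(.06); robot.move_linear([*DR,.20],.15); st()
p=d2w(-.15,0); robot.move_ptp([*p,.20],Rz(DY)); robot.gripper_to(0)
robot.move_linear([*p,.05],.15); st("front")
print(robot.move_linear([*d2w(-.112,0),.05],.04,threshold=12))
t=robot.move_linear([*d2w(.02,0),.05],.05,threshold=12); s=st(f"push {t}")
d=np.array(s["ee_pos"])[:2]-DR; print("drawer x of TCP",d@[np.cos(DY),np.sin(DY)])
E
```

```text
t58.8 z0.1992 open 0.0600 gf 0.0 [-1.5 -0.5 -0.1]
front t61.6 z0.0506 open 0.0004 gf 0.0 [-0.8  0.3 -0.1]
False
push True t64.4 z0.0495 open 0.0006 gf 0.0 [ 0.1 -0.8 -0. ]
drawer x of TCP -0.016765157730975252
```

```bash
python3 - <<'E'
from h import *
t=robot.move_linear([*d2w(.02,0),.05],.02,threshold=20); s=st(f"push {t}")
f=lambda s:(np.array(s["ee_pos"])[:2]-DR)@[np.cos(DY),np.sin(DY)]
print(f(s)); robot.pause(.3); s=st(); print(f(s))
robot.move_linear([*d2w(-.06,0),.05],.1); robot.move_linear([*d2w(-.06,0),.28],.2)
robot.move_ptp([*d2w(-.03,-.05),.35],Rz(DY)); robot.pause(.2)
c,im=snap("wrist","w9"); q=cv2.cvtColor(im,cv2.COLOR_RGB2HSV).astype(int)
for b in big(c,(q[...,1]<30)&(q[...,2]>150),.067,600): print("panel?",b)
print(lid_bar(c,im,.106)); np.save("c9.npy",[c],allow_pickle=True)
E
```

```text
push True t64.9 z0.0490 open 0.0008 gf 0.0 [ 0.2 -0.2  0.3]
-0.016865809357836315
 t65.2 z0.0488 open 0.0005 gf 0.0 [0.6 0.1 0.5]
-0.01714785854119311
panel? (array([0.5573, 0.1527]), array([287.8,   9.3]), 1.4602, array([273., 180.]), np.int32(1042))
panel? (array([0.4964, 0.3686]), array([141.9,  29.2]), 0.4098, array([115., 242.]), np.int32(1074))
(array([0.6531582 , 0.14082404]), array([96., 13.]), np.float32(-0.10694063))
```

View pics/w9.png

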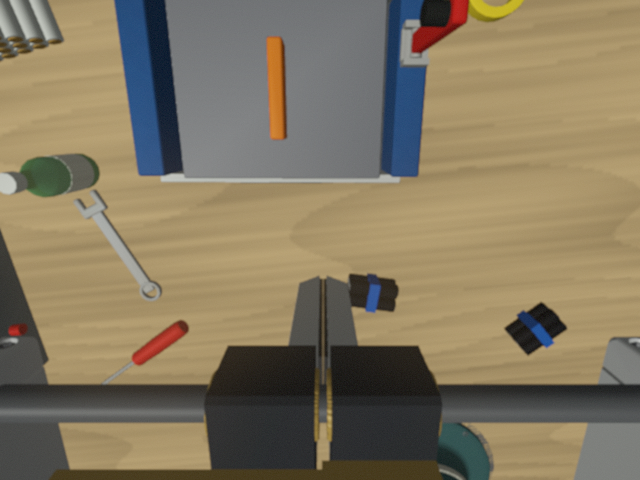

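```bash
python3 - <<'E'
from h import *
import h; h.DR=np.array([.652,.142]); H=np.array([.045,-.146]); r=.085
def C(th): 
    y=H[1]+r*np.cos(th)-.006*np.sin(th)-.008; z=.100+r*np.sin(th)+.006*np.cos(th)+.019
    return np.array([*d2w(H[0],y),z])
s0=C(np.pi/2); up=np.array([*d2w(H[0],-.205),.26]); a=DY+np.pi/2
q=np.array(robot.get_state()["qpos"]); k=near_yaw(up,a); print(k)
robot.move_ptp(up,Rz(k)); robot.move_linear([*up[:2],s0[2]],.15); st("beside")
for th in np.arange(1.62,-.001,-.108):
    if robot.move_linear(C(th),.08,threshold=25): st("stopped at %.2f"%th); break
st("end")
e=C(0); t=robot.move_linear(e-[0,0,.004],.01,threshold=15); st(f"press {t}"); print(e[2])
snap("side","s10"); robot.move_linear([*e[:2],.27],.15); robot.move_ptp([.42,-.1,.38],Rz(DY)); robot.pause(.2)
c,im=snap("wrist","w10"); snap("side","s10"); snap("top","t10"); st()
E
python3 -c "
import cv2,numpy as np
w=cv2.imread('pics/t10.png')[110:350,160:480];s=cv2.imread('pics/s10.png')[130:310,240:480]
cv2.imwrite('pics/c10.png',np.hstack([cv2.resize(w,(400,300)),cv2.resize(s,(400,300))]))"
```

```text
1.4632963267948966
beside t69.8 z0.2047 open 0.0004 gf 0.0 [-0.7 -0.   0.4]
end t74.5 z0.1253 open 0.0004 gf 2.8 [ 0.9 -0.1  6.6]
press True t74.7 z0.1253 open 0.0007 gf 4.6 [-2.6 -0.6 10. ]
0.125
 t77.6 z0.3799 open 0.0006 gf 0.0 [ 0.  -1.3  0.4]
```

View pics/c10.png

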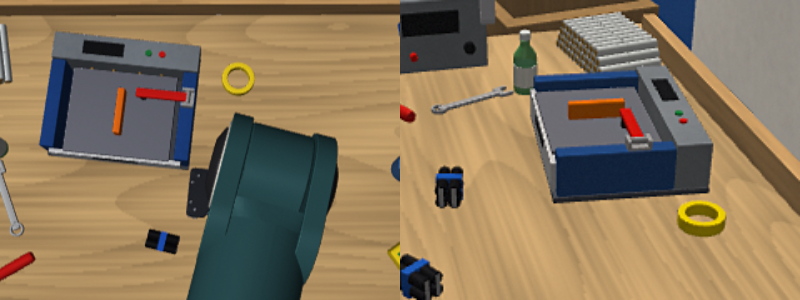

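```bash
python3 - <<'E'
from rig import robot
print(robot.sign_off())
E
```

```text
the job is handed in; nothing more can be done
None
```

The job is handed in: all four white blocks are flat in the drawer, the lid is seated, the drawer is pushed fully home and the clamp is down on its end stop, at about 78 s of robot time and with nothing else on the bench moved.

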